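Shut off one air line at the bench valve box

ROBOT

A 6-joint arm with a two-finger parallel gripper is mounted at the origin on the work surface. World frame = base frame: x ahead of the robot, y to its left, z up, the work surface at z = 0. Lengths are in mm, angles in rad, forces in N, time in s.
With the tool pointing down it reaches from about 350 to 975 mm from the base axis. Payload 7.1 kg.
Tool frame: the origin (TCP) lies at the very end of the fingers, on their centre line; the grasp point (between the pads) lies 19 mm behind it; z points along the fingers, y is the line along which they close (so a half turn about z gives the same grasp; the last joint's range is limited). The gripper opens to 88 mm and grips with 3 to 60 N. Pads are 20 mm wide; open, the fingers measure 115 mm over their backs; the gripper's body (75 mm by 178 mm) begins 61 mm behind the grasp point.
Start: joints at [-1.123, 0.423, 1.63, -0, 1.089, -0.019], TCP at [281.283, -558.108, 222.675] pointing down, gripper open.
Joint ranges: [-3, 3], [-0.9, 2.11], [0.09, 2.58], [-1.31, 4.45], [0.11, 2.69], [-2.54, 2.54]. Speed limits (rad/s): [2.39, 2.39, 3.01, 3.14, 3.14, 3.14].

INTERFACE

Orientations are given as a rotation vector (axis times angle).
In Python, from workcell import * gives the robot as it stands.
- The arm moves only by the tool step_arm, never from a script. Its argument "deltas" is a list of rows, each a list of 3 entries, a list of its own where there are three numbers: the shift along the tool's x, y, z in units of 300 mm (1.0 is 300 mm), then the turn, a rotation vector about the tool's x, y, z in units of 1.5 rad (1.0 is 1.5 rad), then the gripper command: -1 is shut, 1 is fully open, values between are in proportion. In form: [[[dx, dy, dz], [rx, ry, rz], gripper], ...]. A call has 1 to 20 rows; each row is the pose to reach, as a shift and turn from the pose commanded when the call began, along the tool's axes at that moment; what a row does not reach only later rows make up. A row lasts 1/12 s, in which the tool goes at most 41.7 mm and 7.16 degrees, less where a joint would pass 70% of its speed; a pose out of reach is approached as far as the arm can. A call with a number of a shift or a turn outside -1 to 1 is refused whole. A call with a gripper value outside its range is refused whole. The fingers move at their own pace and stop on an object; the grip force is fixed at half the most. Time passes only in rows, so rows that repeat a pose let the fingers close. It gives the time, the measured TCP pose, the force, the opening and the grip force at its end, in the units of the state.
- get_obs(): the state, without advancing time (a new reading comes with each control period).
- get_image(name): name is "scene" or "top" or "wrist"; returns a dict with "pixels" (420x560x3 uint8, red, green, blue), "fx", "fy", "cx", "cy" (pixels), "T" (4x4, takes a point from camera to world coordinates). Camera axes: x right, y down, z forward; pixel columns grow to the right and rows downward; lengths in mm; the calibration is good to about 2 mm. A picture is of the moment at which its call begins. There is no depth.
- close_job(): hands the job in; it is judged then, once.
The state is a dict: "t": time; "qpos": joint angles; "qvel": joint speeds; "joint_torque": joint torques, N m; "ee_pos": TCP position; "orientation": TCP orientation; "ft_force": force on the tool from outside, world axes, zero at the start; "moment": the same for the moment, N m; "width": finger opening in mm; "grasp_force": force on a finger pad.
Only numpy, scipy, OpenCV 4.12 (cv2) and the standard library are available. Lean on these libraries where they do the work, as an engineer would, in place of code of your own. Each camera call takes 0.05 s, during which the arm holds its last target. There are 200 camera calls.

TASK

The air line with the red band is about to be changed over: push the pale green cover of the grey valve box on the bench all the way aside by its upturned black edge, then push the red valve handle round until it is fully shut. Only push with the fingers, do not grip the cover or the handle; leave the blue valve as it is set, do not disturb the tape, cup or bottle, and finish with the cover left open.

Things in the scene. Friction and masses are not known exactly. Their poses are not given: they have to be found in the camera images.
- valve_box: Grey sheet-steel box bolted to the bench (cannot move). Origin at bench level under the valve bay; x away from the robot at zero yaw, y along the box, z up. In this frame it spans x -90 to 90, y -118 to 352, z 0 to 85 mm. The bay is y -115 to 115; the rest has a fixed deck, over which the cover slides. Guide rails 10 mm wide along both long sides reach z 98. Couplers, gauge on the front reach x -122 mm.
- bay_middle (a point): Middle of the bay's mouth, at box x 0, y -1, z 85 mm (bay inside: 174 x 230 mm). In the bay are two ball valves with lever handles, stems at box x 5, y -55 and 35 mm (which is red, which blue, changes), pipes along x, and a header bar at x 48 to 76. All these stay below z 54 mm, except the stem nuts and levers.
- cover (a joint): How far the green cover has been slid along the box's +y, in m: 0 = bay closed, 0.228 = its stop, bay fully open. Starts at 0 to 0.03. It slides with light friction (about 3 N), stays where left and cannot lift out of its rails. Plate 170 x 234 mm, top face at z 90 mm above the bench.
- cover_lip (a point): Middle of the outer (-y) face of the cover's upturned black-edged lip, at the cover's -y end: the face to push towards the box's +y. The lip is 150 mm long along the box's x, 10 mm thick, and stands from z 90 to 112 mm; this point is at z 101 mm and box y = -116 mm + cover travel.
- handle_red (a joint): Angle in rad of the red lever handle: 0 = open (along the pipe, pointing from its stem to the box's -x), 1.571 = shut against its stop (across the pipe, pointing to the box's +y). Closing is clockwise seen from above: the tip swings from -x to +y. Starts at 0 to 0.25. Turns with friction (about 0.22 N m, 5 N at the sleeve) and stays where left.
- red_pivot (a point): Point on the stem axis of the red valve at the height of the middle of its handle's sleeve (66 mm above the bench); axes parallel to the box. The valve's coupler in front of the box has a red band.
- red_tip (a point): Middle of the outer end of the red handle, 60 mm from the stem axis. The red vinyl sleeve covers the outer 42 mm (18 to 60 mm from the axis), is 14 mm wide and spans z 61 to 71 mm above the bench.
- handle_blue (a joint): Angle of the blue lever handle, same form and meaning as the red one. Leave as it is (starts at 0 to 0.25).
- blue_tip (a point): Middle of the outer end of the blue handle, 60 mm from its stem axis, 66 mm above the bench. The blue valve is the twin of the red one, 90 mm beside it.
- tape_mid (a point): Middle of a roll of orange tape lying flat and loose on the bench behind the box: 100 mm across, 30 mm high. Leave alone.
- cup_mid (a point): Middle (half-way up) of a loose white plastic cup, 76 mm across, 90 mm high, beyond the -y end of the box. Leave alone.
- bottle_mid (a point): Middle (half-way up) of a loose clear bottle with yellow cap, 60 mm across, 150 mm high, behind the box. Leave alone.
Mind the look-alikes: they are no part of the job. Of the things that look like the part that bears bottle_mid, the smallest one is meant. Of the things shaped like the part that bears tape_mid, the orange one is meant.

How it is judged (in metres and radians):
On the way, in this order (a step that is already met when the one before it is completed fails the run):
1. the cover is pushed fully aside (value of joint cover above 0.205 m), for 0.2 s.
2. the red handle is pushed shut (value of joint handle_red above 1.47 rad), for 0.2 s.
At the end, for the whole second after the job is handed in: Red handle within 0.1 rad (6 degrees) of its shut stop, cover left at least 205 of its 228 mm open, blue handle's tip within 8 mm of where it was, and the tape, cup and bottle within 30 mm of where they stood and upright (value of joint handle_red above 1.47 rad and value of joint cover above 0.205 m and distance of blue_tip from where it was at the start of the episode below 0.008 m and distance of each of tape_mid, cup_mid, bottle_mid from where it was at the start of the episode below 0.03 m and angle between each of tape_mid, cup_mid, bottle_mid's own z axis and vertical below 0.2 rad); the robot touches nothing.
It fails at once if the blue handle is turned (its tip moves more than 8 mm) (distance of blue_tip from where it was at the start of the episode above 0.008 m).
It fails at once if the cover's lip or the red handle is gripped: the fingers press on both of its faces at once ((contact force between the fingers and cover_c1 above 3 N and contact force between the fingers and cover_c2 above 3 N) or (contact force between the fingers and handle_red_c0 above 3 N and contact force between the fingers and handle_red_c1 above 3 N)).
It fails at once if the tape, cup or bottle is knocked over, lifted or moved more than 30 mm (not (distance of each of tape_mid, cup_mid, bottle_mid from where it was at the start of the episode below 0.03 m and angle between each of tape_mid, cup_mid, bottle_mid's own z axis and vertical below 0.2 rad)).
It also fails if it takes over 45 s, if anything falls off the work surface, if the arm or the gripper's body presses on something with over 40 N, if the wrist force passes 120 N, or if a joint passes its speed limit or range.

## Working session

There is one attempt and no reset: what is moved stays moved. The work goes in short steps, Python scripts to look and compute and a tool call to move; the robot and the scene stay as the last step left them, time stands still between calls to the robot, and variables do not carry over. Pictures are saved under pics/ and viewed, at most 10 in all, crops included, and the job is handed in when it is done.

Besides the shell and the picture viewer there is one more tool, called as name(argument=value, ...) on one line, values as JSON. step_arm: Moves the arm, as the interface text tells. Its arguments: {"type":"object","properties":{"deltas":{"type":"array","items":{"type":"array"}}},"required":["deltas"]}

```bash
mkdir -p pics; python3 - <<'E'
from workcell import *
import cv2,numpy as np,pickle
d={}
for n in ["scene","top"]:
    im=get_image(n);d[n]=im
    cv2.imwrite(f"pics/{n}0.png",im["pixels"][:,:,::-1])
    print(n,im["fx"],im["cx"],im["cy"],np.round(im["T"],3).tolist())
pickle.dump(d,open("d0.pkl","wb"))
o=get_obs();print(o["ee_pos"],o["orientation"],o["t"],o["width"])
E
```

```text
scene 533.4624010640381 278.3004531640518 208.4304282377505 [[-0.275, 0.72, -0.637, 1485.434], [0.961, 0.196, -0.194, 221.792], [-0.015, -0.665, -0.746, 1049.62], [0.0, 0.0, 0.0, 1.0]]
top 409.3751530899338 275.3411533550514 207.13980748544336 [[-0.1, -0.973, 0.206, 490.688], [-0.995, 0.099, -0.015, -26.624], [-0.006, -0.206, -0.978, 829.043], [0.0, 0.0, 0.0, 1.0]]
[ 281.07074379 -557.65152723  221.98347553] [-3.05507438e+00 -7.26287382e-01  4.38902476e-04] 0.1 87.74542745257708
```

View pics/top0.png

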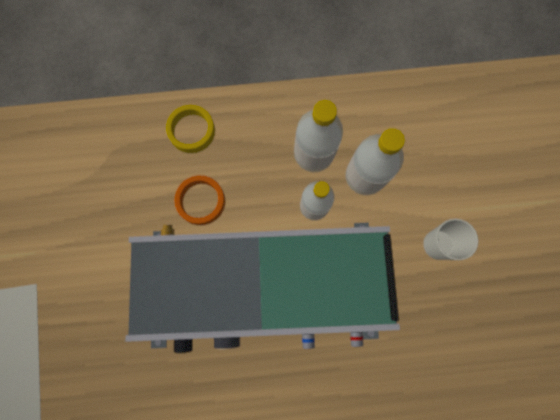

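View pics/scene0.png

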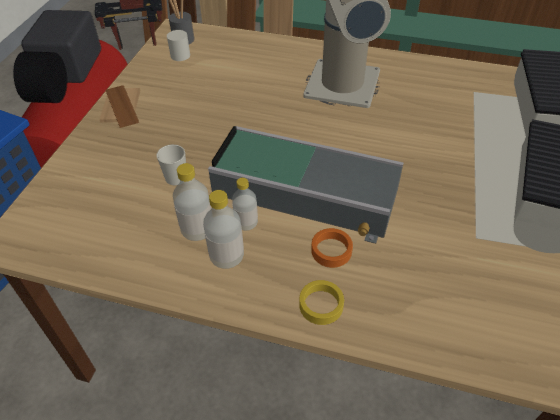

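Top view: the box spans about columns 127–398 and rows 230–340. The red band is at (357,338), on the −y side, and blue is at (308,340). The black lip is at about (391,278), the cup at (450,242), the small bottle at (317,200) and the orange tape at (200,200). I'll refine the corners.

```bash
python3 - <<'E'
import cv2,pickle
p=pickle.load(open("d0.pkl","rb"))["top"]["pixels"][:,:,::-1]
a=cv2.resize(p[220:350,120:230],None,fx=4,fy=4,interpolation=cv2.INTER_CUBIC)
b=cv2.resize(p[220:350,345:410],None,fx=4,fy=4,interpolation=cv2.INTER_CUBIC)
cv2.imwrite("pics/c.png",cv2.convertScaleAbs(cv2.hconcat([a,b]),alpha=1.7))
E
```

```text
(no output)
```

View pics/c.png

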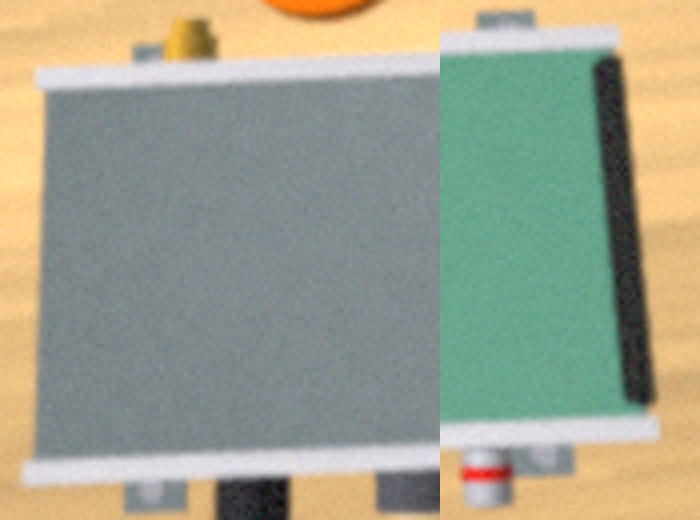

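```bash
cat >h.py <<'E'
import numpy as np
from scipy.optimize import least_squares
def ray(im,u,v,z):
    T=np.array(im["T"]);d=T[:3,:3]@[(u-im["cx"])/im["fx"],(v-im["cy"])/im["fy"],1]
    return T[:3,3]+d*(z-T[2,3])/d[2]
def W(p,b): # box->world
    c,s=np.cos(p[2]),np.sin(p[2]);return np.array([p[0]+c*b[0]-s*b[1],p[1]+s*b[0]+c*b[1]])
E
python3 - <<'E'
from h import *
import pickle
im=pickle.load(open("d0.pkl","rb"))["top"]
px=[(129,237),(390,226.75),(399.75,330),(125.5,341.25)]
bx=[(90,352),(90,-118),(-90,-118),(-90,352)]
w=[ray(im,u-.4,v-.4,98)[:2] for u,v in px]
r=least_squares(lambda p:np.ravel([W(p,b)-q for b,q in zip(bx,w)]),[500,0,0])
p=r.x;print(p,np.round(r.fun,1));np.save("box.npy",p)
inv=lambda q:np.array([[np.cos(p[2]),np.sin(p[2])],[-np.sin(p[2]),np.cos(p[2])]])@(q[:2]-p[:2])
for u,v in[(390.5,235),(398.75,320)]:print("lip",inv(ray(im,u-.4,v-.4,112)))
print("cup rim",inv(ray(im,457,240,90)),"bottle cap",inv(ray(im,321,189,150)))
for b in[(0,-200),(0,-116),(0,100)]:print(b,W(p,b))
E
```

```text
[ 5.06063983e+02 -1.15548666e+02 -6.09879391e-02] [ 0.2 -0.4  0.4  0.5 -0.4 -0.1 -0.1 -0.1]
lip [  72.81363272 -114.02829139]
lip [ -71.99046576 -113.92156328]
cup rim [  61.03583247 -240.0334058 ] bottle cap [150.90818359   6.93600806]
(0, -200) [ 493.87395577 -315.17682859]
(0, -116) [ 498.9937674  -231.33300038]
(0, 100) [512.15899729 -15.73458498]
```

```bash
cat >>h.py <<'E'
from scipy.spatial.transform import Rotation as R
def delta(bx,by,z,turn=True):
    from workcell import get_obs
    o=get_obs();p=np.load("box.npy");M=R.from_rotvec(o["orientation"])
    y=p[2];G=R.from_matrix(np.array([[np.cos(y),np.sin(y),0],[np.sin(y),-np.cos(y),0],[0,0,-1]]))
    t=np.r_[W(p,(bx,by)),z]
    return np.round(M.inv().apply(t-o["ee_pos"])/300,4),np.round((M.inv()*G).as_rotvec()/1.5,4)
def where():
    from workcell import get_obs
    o=get_obs();p=np.load("box.npy");c,s=np.cos(p[2]),np.sin(p[2])
    R2=np.array([[c,s],[-s,c]])
    print("box xyz",np.round(np.r_[R2@(o["ee_pos"][:2]-p[:2]),o["ee_pos"][2]],1),"F box",np.round(R2@o["ft_force"][:2],1),round(o["ft_force"][2],1),"t",o["t"],"w",o["width"])
E
python3 -c "
from h import *
where();print(delta(-25,-145,180))"
```

```text
box xyz [-197.6 -455.   222. ] F box [0.5 0.6] 0.4 t 0.1 w 87.74542745257708
(array([ 1.0175, -0.6027,  0.1408]), array([-9.000e-04,  2.000e-04,  3.519e-01]))
```

step_arm(deltas=[[[0.1,-0.06,0.0],[0,0,0.05],-1],[[0.2,-0.12,0.02],[0,0,0.1],-1],[[0.3,-0.18,0.04],[0,0,0.15],-1],[[0.4,-0.24,0.06],[0,0,0.2],-1],[[0.5,-0.3,0.08],[0,0,0.25],-1],[[0.6,-0.36,0.1],[0,0,0.3],-1],[[0.7,-0.42,0.12],[0,0,0.352],-1],[[0.8,-0.48,0.14],[0,0,0.352],-1],[[0.9,-0.54,0.14],[0,0,0.352],-1],[[1.0,-0.6,0.14],[0,0,0.352],-1],[[1.0,-0.603,0.14],[0,0,0.352],-1],[[1.0,-0.603,0.14],[0,0,0.352],-1],[[1.0,-0.603,0.14],[0,0,0.352],-1],[[1.0,-0.603,0.14],[0,0,0.352],-1]])

```text
t: 1.27
ee_pos: [467.2, -262.4, 180.6]
orientation: [3.14, -0.098, -0.0]
ft_force: [0.1, 0.5, 0.4]
width: 0.9
grasp_force: 0.0
```

```bash
python3 -c "
from h import *
where();print(delta(-28,-145,98))"
```

```text
box xyz [ -29.8 -148.9  180.6] F box [0.1 0.5] 0.4 t 1.2667 w 0.9103168260145206
(array([ 0.0061, -0.0131,  0.2753]), array([ 0.0001,  0.0002, -0.0008]))
```

step_arm(deltas=[[[0,0,0.1],[0,0,0],-1],[[0,0,0.2],[0,0,0],-1],[[0,0,0.275],[0,0,0],-1],[[0,0,0.275],[0,0,0],-1],[[0,-0.02,0.275],[0,0,0],-1],[[0,-0.04,0.275],[0,0,0],-1],[[0,-0.06,0.275],[0,0,0],-1],[[0,-0.08,0.275],[0,0,0],-1],[[0,-0.11,0.275],[0,0,0],-1],[[0,-0.14,0.275],[0,0,0],-1],[[0,-0.17,0.275],[0,0,0],-1],[[0,-0.2,0.275],[0,0,0],-1]])

```text
t: 2.27
ee_pos: [472.1, -200.9, 98.8]
orientation: [3.139, -0.095, 0.002]
ft_force: [0.2, -3.1, 1.6]
width: 0.3
grasp_force: 1.6
```

```bash
python3 -c "
from h import *
where();print(delta(-28,88,98))
from workcell import *
import cv2
im=get_image('top');cv2.imwrite('pics/t1.png',cv2.convertScaleAbs(im['pixels'][:,:,::-1],alpha=1.5))"
```

```text
box xyz [-28.7 -87.3  98.8] F box [ 0.4 -3. ] 1.6 t 2.2667 w 0.3012879540042766
(array([ 0.0024, -0.5843,  0.0022]), array([ 0.0005, -0.001 ,  0.0001]))
```

View pics/t1.png

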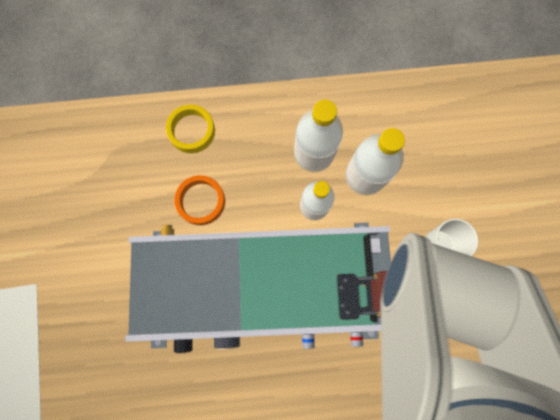

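The cover is moving: its left edge has shifted from column 260 to 240. I'll keep pushing.

step_arm(deltas=[[[0,-0.03,0],[0,0,0],-1],[[0,-0.07,0],[0,0,0],-1],[[0,-0.11,0],[0,0,0],-1],[[0,-0.15,0],[0,0,0],-1],[[0,-0.19,0],[0,0,0],-1],[[0,-0.23,0],[0,0,0],-1],[[0,-0.27,0],[0,0,0],-1],[[0,-0.31,0],[0,0,0],-1],[[0,-0.35,0],[0,0,0],-1],[[0,-0.39,0],[0,0,0],-1],[[0,-0.43,0],[0,0,0],-1],[[0,-0.46,0],[0,0,0],-1],[[0,-0.49,0],[0,0,0],-1],[[0,-0.52,0],[0,0,0],-1],[[0,-0.54,0],[0,0,0],-1],[[0,-0.56,0],[0,0,0],-1],[[0,-0.58,0],[0,0,0],-1],[[0,-0.585,0],[0,0,0],-1],[[0,-0.585,0],[0,0,0],-1],[[0,-0.585,0],[0,0,0],-1]])

```text
t: 3.98
ee_pos: [482.4, -26.3, 98.1]
orientation: [-3.14, 0.096, -0.001]
ft_force: [-0.1, -1.0, -0.2]
width: 0.5
grasp_force: 0.0
```

```bash
python3 -c "
from h import *
where()
from workcell import *
import cv2
im=get_image('top');cv2.imwrite('pics/t2.png',cv2.convertScaleAbs(cv2.resize(im['pixels'][200:400,100:450,::-1],None,fx=2,fy=2),alpha=1.5))"
```

```text
box xyz [-29.   87.6  98.1] F box [-0. -1.] -0.2 t 3.9833 w 0.47162233004235043
```

View pics/t2.png

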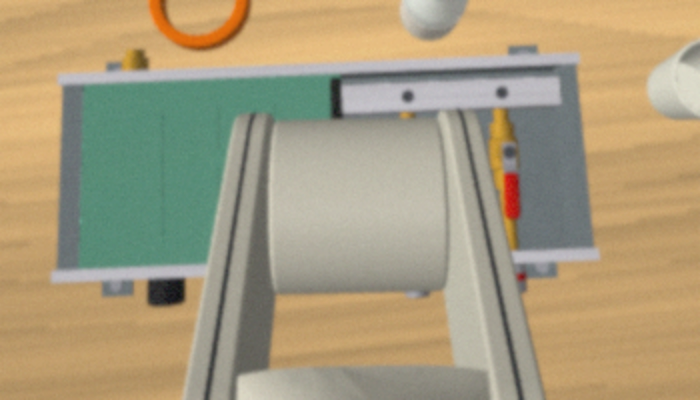

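The bay is open and the red handle shows at crop (511,195), near zero angle. The cover's lip outer edge is at crop column 342. I'll push to the stop gently.

step_arm(deltas=[[[0,-0.01,0],[0,0,0],-1],[[0,-0.02,0],[0,0,0],-1],[[0,-0.025,0],[0,0,0],-1],[[0,-0.03,0],[0,0,0],-1],[[0,-0.03,0],[0,0,0],-1],[[0,-0.03,0],[0,0,0],-1]])

```text
t: 4.53
ee_pos: [482.8, -17.3, 98.2]
orientation: [-3.14, 0.096, -0.0]
ft_force: [0.2, 0.0, -0.5]
width: 0.4
grasp_force: 0.2
```

```bash
python3 -c "
from h import *
where()"
```

```text
box xyz [-29.2  96.6  98.2] F box [0.2 0. ] -0.5 t 4.5333 w 0.3900163770727262
```

step_arm(deltas=[[[0,-0.01,0],[0,0,0],-1],[[0,-0.02,0],[0,0,0],-1],[[0,-0.025,0],[0,0,0],-1],[[0,-0.025,0],[0,0,0],-1]])

```text
t: 4.87
ee_pos: [483.2, -11.0, 98.2]
orientation: [3.138, -0.094, -0.0]
ft_force: [-0.6, -11.5, 0.3]
width: 0.3
grasp_force: 6.0
```

```bash
python3 -c "
from h import *
where()"
```

```text
box xyz [-29.2 102.9  98.2] F box [  0.1 -11.5] 0.3 t 4.8667 w 0.28696033784666997
```

step_arm(deltas=[[[0,0.02,0],[0,0,0],-1],[[0,0.05,-0.05],[0,0,0],-1],[[-0.01,0.14,-0.11],[0,0,0],-1],[[-0.02,0.24,-0.11],[0,0,0],-1],[[-0.03,0.34,-0.11],[0,0,0],-1],[[-0.04,0.44,-0.11],[0,0,0],-1],[[-0.04,0.54,-0.11],[0,0,0],-1],[[-0.04,0.6,-0.11],[0,0,0],-1],[[-0.04,0.63,-0.11],[0,0,0],-1],[[-0.04,0.63,-0.11],[0,0,0],-1],[[-0.04,0.63,-0.11],[0,0,0],-1]])

```text
t: 5.78
ee_pos: [459.4, -197.5, 131.0]
orientation: [-3.139, 0.098, 0.001]
ft_force: [-0.2, 0.3, 0.2]
width: 0.8
grasp_force: 0.0
```

```bash
python3 -c "
from h import *
where();print(delta(-41,-82,61))
from workcell import *
import cv2
im=get_image('top');cv2.imwrite('pics/t3.png',cv2.convertScaleAbs(cv2.hconcat([cv2.resize(im['pixels'][210:360,230:410,::-1],None,fx=2.2,fy=2.2),cv2.resize(get_image('wrist')['pixels'][:,:,::-1],(400,330))]),alpha=1.5))"
```

```text
box xyz [-41.5 -84.6 131. ] F box [-0.2  0.3] 0.2 t 5.7833 w 0.8358205553201737
(array([ 0.0019, -0.0085,  0.2333]), array([-0.0005,  0.0003, -0.0008]))
```

View pics/t3.png

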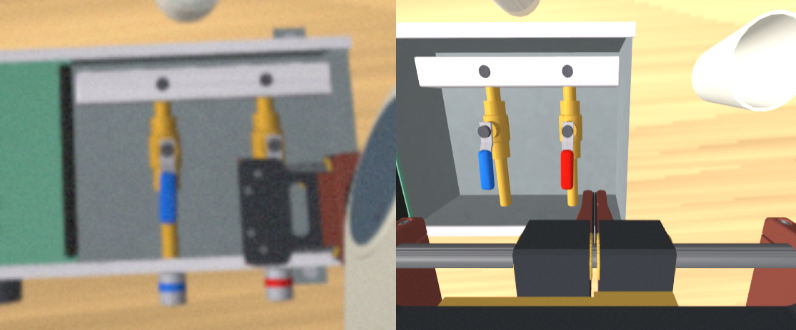

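Both handles are near zero angle, and the closed fingertips sit just to the −y side of the red sleeve. I'll descend and begin the sweep.

step_arm(deltas=[[[0,0,0.08],[0,0,0],-1],[[0,0,0.16],[0,0,0],-1],[[0,0,0.22],[0,0,0],-1],[[0,0,0.23],[0,0,0],-1],[[0,0,0.23],[0,0,0],-1],[[0,-0.02,0.23],[0,0,0],-1],[[0,-0.044,0.23],[0,0,0],-1],[[-0.003,-0.063,0.23],[0,0,0],-1],[[-0.006,-0.082,0.23],[0,0,0],-1],[[-0.004,-0.102,0.23],[0,0,0],-1],[[-0.002,-0.123,0.23],[0,0,0],-1],[[-0.002,-0.123,0.23],[0,0,0],-1]])

```text
t: 6.88
ee_pos: [462.6, -161.0, 63.4]
orientation: [3.138, -0.094, 0.005]
ft_force: [-0.8, -3.9, 0.5]
width: 0.5
grasp_force: 1.6
```

```bash
python3 -c "
from h import *
where();print(delta(-12,-16.5,62))
from workcell import *
import cv2
cv2.imwrite('pics/t4.png',cv2.convertScaleAbs(get_image('wrist')['pixels'][:,:,::-1],alpha=1.3))"
```

```text
box xyz [-40.6 -48.   63.4] F box [-0.6 -3.9] 0.5 t 6.8833 w 0.4930581336595384
(array([ 0.0955, -0.105 ,  0.0049]), array([ 0.0012, -0.0021,  0.0006]))
```

View pics/t4.png

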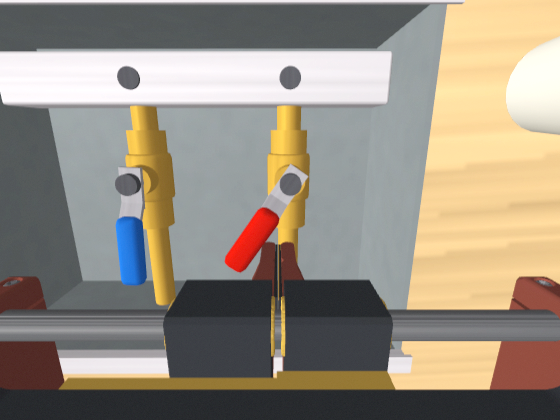

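The red handle has turned to about 0.6 rad, from stem (290,184) to tip (237,262). The fingers are on its −y side and blue hasn't moved. I'll continue the arc.

step_arm(deltas=[[[0.006,-0.013,0],[0,0,0],-1],[[0.012,-0.027,0],[0,0,0],-1],[[0.018,-0.04,0],[0,0,0],-1],[[0.028,-0.052,0],[0,0,0],-1],[[0.038,-0.064,0],[0,0,0],-1],[[0.047,-0.076,0],[0,0,0],-1],[[0.06,-0.086,0],[0,0,0],-1],[[0.073,-0.095,0],[0,0,0],-1],[[0.086,-0.1,0],[0,0,0],-1],[[0.096,-0.105,0],[0,0,0],-1],[[0.104,-0.105,0],[0,0,0],-1],[[0.104,-0.105,0],[0,0,0],-1]])

```text
t: 7.93
ee_pos: [491.9, -130.6, 62.3]
orientation: [-3.139, 0.095, 0.008]
ft_force: [-7.5, -1.3, 2.9]
width: 0.4
grasp_force: 3.4
```

```bash
python3 -c "
from h import *
where()
from workcell import *
import cv2
cv2.imwrite('pics/t5.png',cv2.convertScaleAbs(get_image('wrist')['pixels'][:,:,::-1],alpha=1.3))"
```

```text
box xyz [-13.2 -15.9  62.3] F box [-7.4 -1.8] 2.9 t 7.9333 w 0.40789394474941926
```

View pics/t5.png

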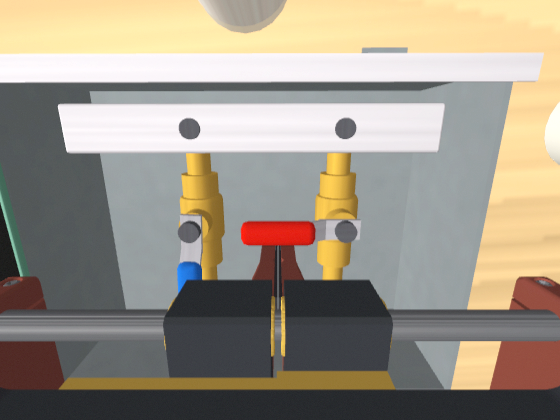

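The red handle now lies across the pipe, stem (346,231) to tip (242,233), which is within about 0.03 rad of shut. I'll push slightly more, then back off and rise.

step_arm(deltas=[[[0.01,0,0],[0,0,0],-1],[[0.018,0,0],[0,0,0],-1],[[0.018,0,0],[0,0,0],-1],[[0.018,0,0],[0,0,0],-1],[[0.018,0,0],[0,0,0],-1]])

```text
t: 8.4
ee_pos: [492.1, -130.2, 61.7]
orientation: [-3.138, 0.095, 0.023]
ft_force: [-21.1, -3.0, 13.7]
width: 0.6
grasp_force: 10.2
```

step_arm(deltas=[[[-0.02,0,0],[0,0,0],-1],[[-0.05,0.02,0],[0,0,0],-1],[[-0.06,0.03,-0.06],[0,0,0],-1],[[-0.06,0.03,-0.16],[0,0,0],-1],[[-0.06,0.03,-0.26],[0,0,0],-1],[[-0.06,0.1,-0.36],[0,0,0],-1],[[-0.06,0.2,-0.4],[0,0,0],-1],[[-0.06,0.3,-0.4],[0,0,0],-1],[[-0.06,0.4,-0.4],[0,0,0],-1],[[-0.06,0.5,-0.4],[0,0,0],-1],[[-0.06,0.6,-0.4],[0,0,0],-1],[[-0.06,0.6,-0.4],[0,0,0],-1],[[-0.06,0.6,-0.4],[0,0,0],-1],[[-0.06,0.6,-0.4],[0,0,0],-1]])

```text
t: 9.57
ee_pos: [470.4, -309.9, 182.2]
orientation: [-3.14, 0.097, -0.0]
ft_force: [-0.4, -0.1, 0.0]
width: 0.7
grasp_force: 0.0
```

```bash
python3 -c "
from h import *
where()
from workcell import *
import cv2
im=get_image('top');cv2.imwrite('pics/t6.png',cv2.convertScaleAbs(cv2.resize(im['pixels'][100:360,110:500,::-1],None,fx=2,fy=2),alpha=1.5))"
```

```text
box xyz [ -23.7 -196.1  182.2] F box [-0.4 -0.1] 0.0 t 9.5667 w 0.6780033430702924
```

View pics/t6.png

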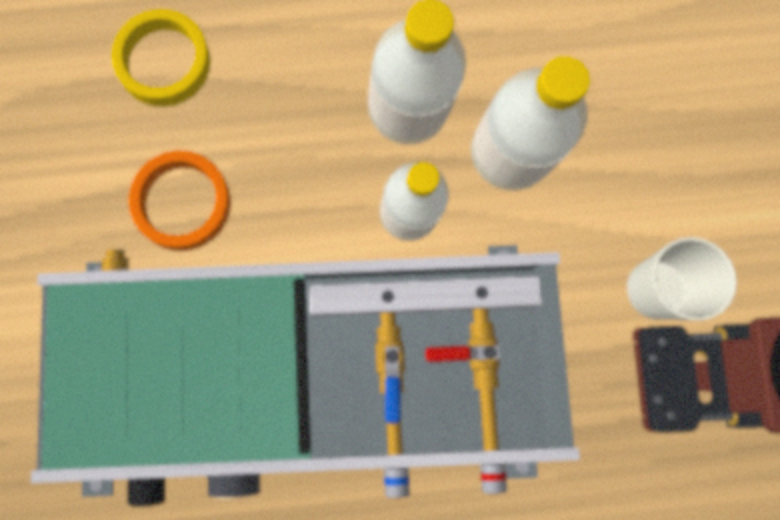

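The picture shows the cover fully open with its lip at crop column 303. The red handle is across at (450,353), blue is unchanged, and the tape, cup and bottle are in place. I'll hand it in.

```bash
python3 -c "
from workcell import *
print(close_job())"
```

```text
the job is handed in; nothing more can be done
None
```

I pushed the cover to its stop and left it open, and pushed the red handle round against its shut stop. In the last picture the blue valve, tape, cup and bottle look undisturbed. The job was handed in at about 9.6 s, and the hand-in gave no verdict.

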